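# Draw the telescopic cleaning brush out to its second stop and hold it up

### The arm

A 7-joint arm with a two-finger parallel gripper is mounted at the origin on a cart in front of the work surface, level with it; the furniture and walls round the work are solid. World frame = base frame: x ahead of the robot, y to its left, z up, the work surface at z = 0. Lengths are in m, angles in rad, forces in N, time in s.
With the tool pointing down it reaches from about 0.35 to 0.775 m from the base axis. Payload 3.1 kg.
Tool frame: the origin (TCP) lies midway between the tips of the shut fingers; the grasp point (between the pads) lies env.hold_point_z behind it (env.hold_point_z is the distance from the TCP to the grasp point, in m); z points along the fingers, y is the line along which they close (so a half turn about z gives the same grasp; the last joint's range is limited). The gripper opens to 85 mm and grips with 20 to 120 N. Pads are 22 mm wide; open, the fingers measure 114 mm over their backs; the gripper's body (76 mm by 85 mm) begins 54 mm behind the grasp point. The pads swing forward as they close: fully open they stand 13 mm farther back than shut.
Start: joints at [1.206, 0.311, 0.014, 1.512, -0.004, 1.319, -0.027], TCP at [0.175, -0.522, 0.231] pointing down, gripper open.
Joint ranges: [-2.7, 2.7], [-0.3, 1.91], [-1.27, 1.3], [0.12, 2.57], [-1.44, 4.58], [0.2, 2.03], [-3.05, 3.05]. Speed limits (rad/s): [2.79, 2.79, 3.14, 3.14, 3.14, 3.14, 3.14].

### API

Orientations are given as [roll, pitch, yaw] about the fixed x, y, z axes, in that order (R = Rz(yaw) Ry(pitch) Rx(roll)).
In Python, from station import env gives the robot as it stands.
- The arm moves only by the shell command python3 jog.py 'ROWS' [OPENING] [FORCE]. ROWS is a JSON list of rows, 1 to 12 of them, each an object with the fields xyz (a list: dx, dy, dz in m), r (a list: a rotation vector rx, ry, rz in rad); a field left out counts as zero; each row shifts and turns the commanded pose from where the row before left it, along the tool's axes as they then stand; what a row does not reach is not made up. A row lasts 1/8 s, in which the tool goes at most 0.0625 m and 0.188 rad, less where a joint would pass 70% of its speed; a pose out of reach is approached as far as the arm can. OPENING is the opening from 0.0 (shut) to 1.0 (fully open), set as the command begins (- or left out keeps the last). The fingers move at their own pace and stop on an object; FORCE is the grip in N (left out, the last holds). Time passes only in rows, so rows that do not move let the fingers close. It prints the time, the measured TCP pose, the force, the opening and the grip force at its end. Input that does not fit is refused with a message, and nothing moves.
- env.state(): the state, without advancing time (a new reading comes with each control period).
- env.grab_frame(name): name is "side" or "top" or "wrist"; returns a dict with "img" (420x560x3 uint8, red, green, blue), "mtx" (3x3 intrinsics, pixels), "R" (3x3) and "t" (3): a world point X has camera coordinates R X + t. Camera axes: x right, y down, z forward; pixel columns grow to the right and rows downward; lengths in m; the calibration is good to about 2 mm. The wrist camera is an equidistant fisheye: a pixel r from the principal point sees the ray r / f radians off the axis. A picture is of the moment at which its call begins. There is no depth.
- env.job_done(): hands the job in; it is judged then, once.
The state is a dict: "clock": time; "q": joint angles; "dq": joint speeds; "tau": joint torques, N m; "tool_pos": TCP position; "eef_rot": TCP orientation; "wrist_force": force on the tool from outside, world axes, zero at the start; "moment": the same for the moment, N m; "grip_width": opening from 0.0 (shut) to 1.0 (fully open); "finger_force": force on a finger pad.
Only numpy, scipy, OpenCV 4.12 (cv2) and the standard library are available. Lean on these libraries where they do the work, as an engineer would, in place of code of your own. Each camera call takes 0.05 s, during which the arm holds its last target. There are 200 camera calls.

### The job

The long-reach cleaning brush for the cooker hood stands, shut to its short length, on the open front of its steel dock: slide its head all the way in under the dock's two lips, against the back wall, so that the dock holds it down, then squeeze the button in the grip and draw the grip up to the telescope's second and last stop. Let the button spring out so that the catch locks, take the grip by its two plain sides, slide the brush back out of the dock and lift it, upright, well clear above the dock. Finish while holding it there, extended and locked with the button out and touching nothing else: do not put it down or let go, and leave the mug, the lemon and the soap bottle where they are.

Things in the scene. Friction and masses are not known exactly. Their poses are not given: they have to be found in the camera images.
- dock: Steel dock fixed to the worktop, 205 mm (x) by 97 mm (y), 51 mm tall. Origin on its underside, midway across, 95 mm before its back end; +x points from its open front to its closed back. Floor top at z = 3 mm; x from -110 to -2 mm is a flat open apron. Back wall's inner face at x = 90 mm: pushed fully home, the brush's origin is at (57, 0, 3) mm in this frame
- dock_mouth (a point): On the dock's floor where the channel begins (dock x = 22 mm; axes as the dock). Side walls run from here to the back wall, 85 mm apart, with flared guides before them. Each carries an inward lip: underside 37 mm, top 41 mm above this point, leaving a slot 60 mm wide for the tube; the lips' front ends, 18 mm long, are bent up 6 mm higher
- brush: Loose brush (with grip 0.3 kg) standing on the apron. Origin: centre of the bristles' underside; z up the tube, x along the dock's x within 0.15 rad. Head plate 66 mm (x) by 80 mm (y), z = 24 to 34 mm, fits under the lips with 3 mm above, 2.5 mm each side; glides on the steel (friction 0.1). Outer tube 28 x 24 mm, up to z = 146 mm, catch holes in its -x face at z = 48, 88, 128 mm
- grip_mid (a point): Middle of the black grip; axes as the brush. Grip 36 mm (x) by 30 mm (y), 58 mm tall, flat sides; a thin hanging loop on top ends 36 mm above this point. Shut: 177 mm above the brush's origin; at the second stop 257 mm. Fingers closing along x (one on the button, one on the back) press the button; closing along y, on the plain ribbed sides, they do not touch it. Grip with 30 to 60 N
- button_face (a point): Middle of the button's outer face, level with grip_mid, on the grip's front (-x) side. Button 13 mm wide, 23 mm tall, 6 mm proud: grip and button measure 42 mm along x, 37 mm with it pressed
- telescope (a joint): How far the grip is drawn up, m: 0 shut, 0.040 first stop, 0.080 second stop and end of travel. A spring pin on the button locks it at each (1.5 mm of play). With the button pressed it slides freely past the first stop, with about 3 N of friction, which also keeps the grip up when let go
- button (a joint): How far the button is pressed in, m: 0 out (pin in a hole, locked), 0.005 fully in (free to slide); between the stops it cannot come out. Spring 2.5 N at first, 7.5 N fully in: any firm squeeze presses it
- mug: Bystander: cream speckled mug, 82 x 115 x 76 mm, to the left of the dock. Origin: centre of its underside. Leave it alone
- lemon: Bystander: lemon, 71 x 53 x 51 mm, to the right in front. Origin at its underside. Leave it alone
- soap: Bystander: amber pump bottle, 73 mm wide, 192 mm tall, to the right behind the dock. Origin: centre of its underside. Leave it alone

How it is judged:
On the way, in this order (a step that is already met when the one before it is completed fails the run):
1. the brush's head is pushed home under the lips, to within 6 mm of the back wall, with the telescope still shut (x of brush in the frame of dock above 0.051 m and z of brush in the frame of dock below 0.009 m and value of joint telescope below 0.006 m), for 0.2 s.
2. with the head held under the lips, the grip is drawn up to the second stop (value of joint telescope above 0.077 m and x of brush in the frame of dock above 0.04 m and z of brush in the frame of dock below 0.012 m), for 0.2 s.
At the end, for the whole second after the job is handed in: Brush held in the fingers (3 N or more), still, upright within 0.25 rad, bristles over 55 mm above the worktop, touching neither dock nor bystanders; telescope at the second stop (over 77 mm), button out (pressed under 1.5 mm); mug, lemon and soap bottle within 30 mm of their starts (value of joint telescope above 0.077 m and value of joint button below 0.0015 m and height (world z) of brush above 0.055 m and angle between brush's own z axis and vertical below 0.25 rad and linear speed of brush below 0.05 m/s and contact force between the fingers and brush above 3 N and contact force between brush and dock below 0.1 N and contact force between brush and mug below 0.1 N and contact force between brush and lemon below 0.1 N and contact force between brush and soap below 0.1 N and distance of each of mug, lemon, soap from where it was at the start of the episode below 0.03 m); the arm keeps its last pose, push and grip.
It fails at once if the brush is tipped over (more than 0.5 rad) (angle between brush's own z axis and vertical above 0.5 rad).
It fails at once if a bystander is pushed away (more than 30 mm) (distance of any of mug, lemon, soap from where it was at the start of the episode above 0.03 m).
It also fails if it takes over 54 s, if anything falls off the work surface, if the arm or the gripper's body presses on something with over 40 N, if the wrist force passes 120 N, or if a joint passes its speed limit or range.

## Working session

There is one attempt and no reset: what is moved stays moved. The work goes in short steps, Python scripts to look and compute and a shell command to move; the robot and the scene stay as the last step left them, time stands still between calls to the robot, and variables do not carry over. Pictures are saved under pics/ and viewed, at most 10 in all, crops included, and the job is handed in when it is done.

```bash
ls; mkdir -p pics
python3 - <<'E'
from station import env
import cv2,json
s=env.state()
print({k:s[k] for k in('clock','tool_pos','eef_rot','grip_width')},env.hold_point_z)
for n in('side','top'):
    f=env.grab_frame(n); cv2.imwrite(f'pics/{n}0.png',f['img'][:,:,::-1]); print(n,f['mtx'].tolist(),f['R'].tolist(),f['t'].tolist())
E
```

```text
jog.py
pics
station.py
{'clock': 0.0, 'tool_pos': array([ 0.17424885, -0.52089142,  0.23022479]), 'eef_rot': array([-3.13923512e+00,  1.10400891e-04,  3.22895939e-01]), 'grip_width': 1.0003970194140537} 0.0187
side [[540.9819500813647, 0.0, 282.5202723438266], [0.0, 540.9819500813647, 207.38474304399637], [0.0, 0.0, 1.0]] [[0.9924586376648754, -0.12252566471595977, 0.003648836840896925], [-0.0668257062119183, -0.565763628030134, -0.8218551223831719], [0.10276272433941049, 0.8154133790195572, -0.5696848635888528]] [-0.5246330397110077, 0.22573570845824759, 1.1414933650779568]
top [[417.2846230114601, 0.0, 285.48673675240076], [0.0, 417.2846230114601, 207.151948553565], [0.0, 0.0, 1.0]] [[-0.013453878487024944, -0.9995464395005816, -0.02694268797590021], [-0.9962249105734525, 0.01571048088566692, -0.0853762750608018], [0.08576083433930062, 0.02569233488905678, -0.9959844292062882]] [0.13496109789021343, 0.5774636046218877, 0.9881383516930758]
```

View pics/side0.png

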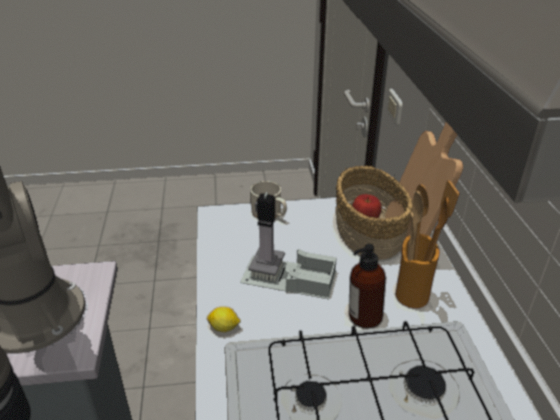

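View pics/top0.png

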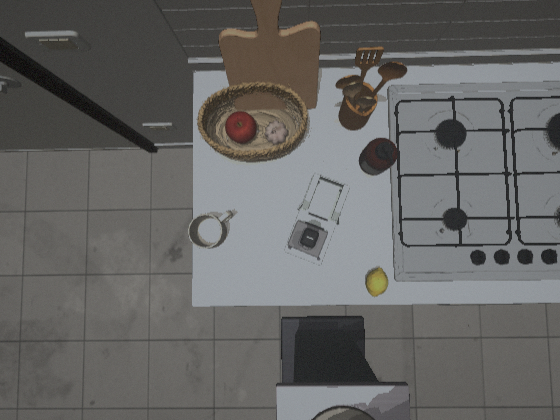

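The side view shows the brush at (265,235) and the dock at (295,275). In the top view the dock runs from (307,258) to (328,178), with the grip at (310,237), mug at (208,231), lemon at (376,281) and soap at (378,155). I'll zoom in on both views.

Run:
```python
import cv2,numpy as np
t=cv2.imread('pics/top0.png')[165:275,275:360]; s=cv2.imread('pics/side0.png')[185:300,235:345]
a=cv2.resize(t,None,fx=5,fy=5,interpolation=cv2.INTER_CUBIC);b=cv2.resize(s,None,fx=3.4,fy=3.4,interpolation=cv2.INTER_CUBIC)
h=max(a.shape[0],b.shape[0]);c=np.zeros((h,a.shape[1]+b.shape[1],3),np.uint8);c[:a.shape[0],:a.shape[1]]=a;c[:b.shape[0],a.shape[1]:]=b
print(c.shape);cv2.imwrite('pics/crop0.png',np.clip(c*1.6,0,255).astype(np.uint8)[:600,:800])
```

```text
(550, 799, 3)
```

View pics/crop0.png

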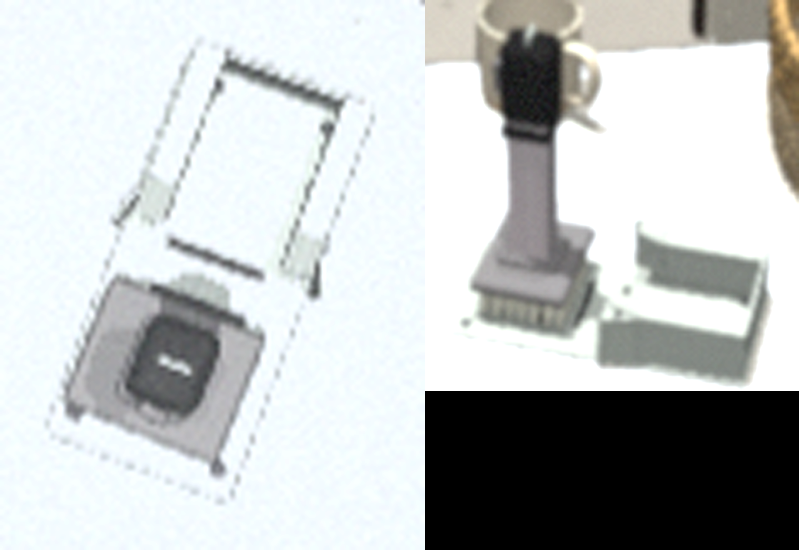

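The zoom shows the dock's apron front corners at crop (48,432) and (230,502), and its back top corners at (198,38) and (373,105). The head plate corners are at (118,275), (268,335), (215,465) and (68,400), and the grip is around (172,365) with the loop at its centre. I'll cast rays through these.

```bash
cat > h.py <<'E'
import numpy as np,cv2
from station import env
def ray(f,uv,z):
    d=np.linalg.inv(f['mtx'])@np.r_[uv,1]; d=f['R'].T@d; c=-f['R'].T@f['t']
    return c+d*(z-c[2])/d[2]
def proj(f,X):
    p=f['mtx']@(f['R']@np.asarray(X)+f['t']); return p[:2]/p[2]
E
python3 - <<'E'
from h import *
f=env.grab_frame('top')
P=lambda u,v,z:ray(f,[275+(u+.0)/5-.4,165+v/5-.4],z)
fl,fr=P(48,432,.003),P(230,502,.003)
print('front',fl,fr,np.linalg.norm(fl-fr))
for z in(.044,.051):
  bl,br=P(198,38,z),P(373,105,z);print(z,'back',bl,br,np.linalg.norm(bl-br),'len',np.linalg.norm((bl+br-fl-fr)[:2]/2))
  d=(bl+br-fl-fr)/2; print('yaw',np.arctan2(d[1],d[0]), 'front-yaw',np.arctan2(*(fl-fr)[[1,0]])-np.pi/2,np.arctan2(*(bl-br)[[1,0]])-np.pi/2)
H=[P(u,v,.037) for u,v in((118,275),(268,335),(215,465),(68,400))]
H=np.array(H);print(H.round(4),H.mean(0)); d=H[0]+H[1]-H[2]-H[3];print('headyaw',np.arctan2(d[1],d[0]),np.arctan2(*(H[0]-H[1]+H[3]-H[2])[[1,0]])-np.pi/2,np.linalg.norm(d)/2,np.linalg.norm(H[0]-H[1]))
# grip by mask: black in crop
im=f['img']; m=(im.max(2)<75)&(im.min(2)>=0)
sub=m[225:255,290:330].astype(np.uint8)
n,l,st,c=cv2.connectedComponentsWithStats(sub);i=1+st[1:,4].argmax();print(st[i],c[i]+[290,225])
r=cv2.minAreaRect(np.argwhere(l==i)[:,::-1].astype(np.float32)+[290,225]) if 0 else cv2.minAreaRect((np.argwhere(l==i)[:,::-1]+[290,225]).astype(np.float32));print(r,ray(f,r[0],.209),ray(f,r[0],.2))
print('loop',P(175,363,.214))
E
```

```text
front [0.47292603 0.13175065 0.003     ] [0.4376064  0.04286406 0.003     ] 0.0956467541951118
0.044 back [0.66104639 0.05592941 0.044     ] [ 0.62716526 -0.02696411  0.044     ] 0.08955035479592448 len 0.20239525294721383
yaw -0.3680688583173174 front-yaw -0.37822511218013566 -0.38801008168150863
0.051 back [0.65985736 0.05624314 0.051     ] [ 0.62621505 -0.0260661   0.051     ] 0.08891915226554094 len 0.2011793478978463
yaw -0.36717198157747094 front-yaw -0.37822511218013566 -0.3880100816815095
[[0.548  0.0961 0.037 ]
 [0.5183 0.025  0.037 ]
 [0.4569 0.0515 0.037 ]
 [0.4886 0.121  0.037 ]] [0.50297062 0.07340973 0.037     ]
headyaw -0.4019400143706451 -0.4121207008750458 0.0655948000887201 0.07710314244631579
[ 10   2  19  21 256] [309.1328125  237.35546875]
((309.1724548339844, 237.5689697265625), (15.227017402648926, 19.12662124633789), 21.801406860351562) [0.50256929 0.07577324 0.209     ] [0.5026803  0.07550516 0.2       ]
loop [0.5032192  0.07506974 0.214     ]
```

```bash
cat >> h.py <<'E'
from scipy.spatial.transform import Rotation as Ro
def togo(p,yaw):
    "tool-axes translation (first) and rotvec (then) to reach TCP p pointing down, given yaw"
    s=env.state();R=Ro.from_euler('xyz',s['eef_rot']);T=Ro.from_euler('xyz',[np.pi,0,yaw])
    print('t',round(s['clock'],2),'pos',s['tool_pos'].round(4),'rpy',s['eef_rot'].round(3),'F',s['wrist_force'].round(1),'fing',round(float(np.max(s['finger_force'])),1),'w',round(float(s['grip_width']),3))
    print('go',R.inv().apply(np.array(p)-s['tool_pos']).round(4),'rot',(R.inv()*T).as_rotvec().round(3))
E
python3 jog.py '[{"xyz": [0.02, -0.02, -0.015]}, {"xyz": [0.04, -0.037, -0.02]}, {"xyz": [0.04, -0.037, -0.02]}, {"xyz": [0.042, -0.038, 0]}, {"xyz": [0.042, -0.038, 0]}, {"xyz": [0.042, -0.038, 0]}, {"xyz": [0.042, -0.038, 0]}, {"xyz": [0.042, -0.038, 0]}, {"xyz": [0.042, -0.038, 0]}, {"xyz": [0.042, -0.038, 0]}, {"xyz": [0.042, -0.038, 0]}, {"xyz": [0.042, -0.038, 0]}]' 1.0
python3 jog.py '[{"r": [0, 0, -0.18]}, {"r": [0, 0, -0.18]}, {"r": [0, 0, -0.18]}, {"r": [0, 0, -0.18]}, {"r": [0, 0, -0.18]}, {"r": [0, 0, -0.18]}, {"r": [0, 0, -0.18]}, {"r": [0, 0, -0.18]}, {"r": [0, 0, -0.18]}, {"r": [0, 0, -0.18]}, {"r": [0, 0, -0.18]}, {"r": [0, 0, -0.18]}]'
python3 -c "
from h import *
togo([.5028,.0745,.28],2.737)
print(env.state()['q'].round(2))"
```

```text
clock: 1.65
tool_pos: [0.49, 0.0448, 0.2862]
eef_rot: [3.141, 0.0, 0.322]
wrist_force: [0.6, -0.7, -0.6]
grip_width: 1.002
finger_force: 0.0
clock: 3.15
tool_pos: [0.4892, 0.0433, 0.2859]
eef_rot: [-3.141, -0.0, 2.489]
wrist_force: [0.3, -0.6, -0.5]
grip_width: 1.0
finger_force: 0.0
t 3.15 pos [0.4892 0.0433 0.2859] rpy [-3.141 -0.     2.489] F [ 0.3 -0.6 -0.5] fing 0.0 w 1.0
go [0.0081 0.033  0.0059] rot [-0.001 -0.001 -0.248]
[ 0.62  0.28 -0.94  1.54  0.22  1.44  0.59]
```

```bash
python3 jog.py '[{"xyz": [0.004, 0.0165, 0.003]}, {"xyz": [0.004, 0.0165, 0.003]}, {"r": [0, 0, -0.124]}, {"r": [0, 0, -0.124]}, {}, {}]'
python3 - <<'E'
from h import *
togo([.5028,.0745,.28],2.737)
f=env.grab_frame('wrist');cv2.imwrite('pics/w1.png',f['img'][:,:,::-1]);print(f['mtx'].round(2).tolist(),f['R'].tolist(),f['t'].tolist())
E
```

```text
clock: 3.9
tool_pos: [0.5032, 0.0744, 0.2801]
eef_rot: [-3.141, -0.0, 2.729]
wrist_force: [-0.2, 0.0, 0.6]
grip_width: 1.0
finger_force: 0.0
t 3.9 pos [0.5032 0.0744 0.2801] rpy [-3.141 -0.     2.729] F [-0.2  0.   0.6] fing 0.0 w 1.0
go [ 0.0005 -0.      0.0001] rot [-0.    -0.    -0.008]
[[325.19, 0.0, 279.71], [0.0, 325.19, 209.18], [0.0, 0.0, 1.0]] [[0.4006116523197893, 0.9162464109149576, 0.0016788421813711883], [0.8796804558716879, -0.38513505808620674, 0.27898616917387875], [0.2562666571815192, -0.11028826555167046, -0.9602936524306597]] [-0.27056732787727805, -0.46387721379479707, 0.3055676646185191]
```

View pics/w1.png

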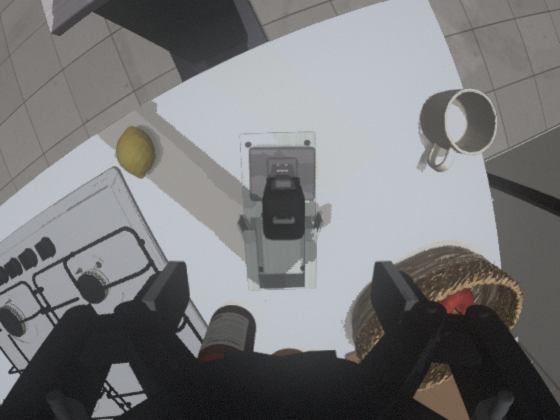

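The wrist view shows the grip at (284,212), centred between the fingers at (180,295) and (385,295). The dock spans (240,133) to (316,290) and the head plate's front edge is at row 148. I'll zoom in to refine the alignment.

Run:
```python
import cv2
c=cv2.imread('pics/w1.png')[125:300,225:335];cv2.imwrite('pics/w1c.png',cv2.convertScaleAbs(cv2.resize(c[:119*1],None,fx=5,fy=5,interpolation=cv2.INTER_CUBIC),alpha=1.4))
```

```text
(no output)
```

View pics/w1c.png

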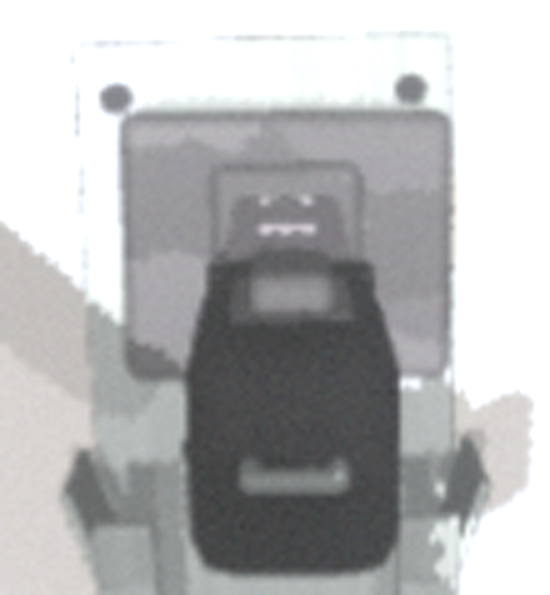

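The crop shows apron front corners at (75,42) and (450,35), head plate corners at (122,113), (452,113), (445,378) and (127,378), wall fronts near (85,490) and (470,480), and the loop centre at (295,477).

```bash
cat >> h.py <<'E'
def fray(f,uv,z):
    K=f['mtx'];x=(np.array(uv)-K[:2,2])/K[0,0];r=np.hypot(*x)
    d=f['R'].T@np.r_[x/r*np.sin(r),np.cos(r)];c=-f['R'].T@f['t'];return c+d*(z-c[2])/d[2]
E
python3 - <<'E'
from h import *
f=env.grab_frame('wrist')
P=lambda u,v,z:fray(f,[225+(u+.5)/5-.5,125+(v+.5)/5-.5],z)
a,b=P(75,42,.003),P(450,35,.003);print('apron',a,b,np.linalg.norm(a-b),'yaw',np.arctan2(*(a-b)[[1,0]])-np.pi/2,np.arctan2(*(b-a)[[1,0]])-np.pi/2)
H=np.array([P(u,v,.037) for u,v in((122,113),(452,113),(445,378),(127,378))]);print(H.round(4),H.mean(0),[np.linalg.norm(H[i]-H[i-1]).round(4) for i in range(4)])
d=H[2]+H[3]-H[0]-H[1];print('yaw',np.arctan2(d[1],d[0]),np.arctan2(*(H[1]-H[0])[[1,0]])-np.pi/2)
print('loop',P(295,477,.212))
w=P(85,490,.044),P(470,480,.044);print('walls',w,(w[0]+w[1])/2)
E
```

```text
apron [0.4360351  0.04826417 0.003     ] [0.47314124 0.13743683 0.003     ] 0.09658483262321664 yaw -3.53591416797944 -0.394321514389647
[[0.4564 0.0559 0.037 ]
 [0.4877 0.1279 0.037 ]
 [0.5475 0.1015 0.037 ]
 [0.5161 0.0297 0.037 ]] [0.50193302 0.07872706 0.037     ] [np.float64(0.0652), np.float64(0.0785), np.float64(0.0653), np.float64(0.0783)]
yaw -0.4141677012932913 -0.41108489848991914
loop [0.5027207  0.07804501 0.212     ]
walls (array([0.53641561, 0.00934005, 0.044     ]), array([0.57214602, 0.0975017 , 0.044     ])) [0.55428082 0.05342087 0.044     ]
```

```bash
python3 jog.py '[{"xyz": [0, 0.002, 0.02]}, {"xyz": [0, 0, 0.02]}, {"xyz": [0, 0, 0.02]}, {"xyz": [0, 0, 0.02]}, {"xyz": [0, 0, 0.02]}, {"xyz": [0, 0, 0.02]}, {"xyz": [0, 0, 0.002]}]'
python3 jog.py '[{}, {}, {}, {}, {}, {}, {}]' 0.2 35
python3 - <<'E'
from h import *
togo([.5028,.0765,.158],2.75)
f=env.grab_frame('wrist');cv2.imwrite('pics/w2.png',f['img'][:,:,::-1])
cv2.imwrite('pics/w2c.png',cv2.convertScaleAbs(cv2.resize(f['img'][100:300,200:360,::-1],None,fx=3,fy=3,interpolation=cv2.INTER_CUBIC),alpha=1.4))
E
```

```text
clock: 4.88
tool_pos: [0.5031, 0.0758, 0.1571]
eef_rot: [-3.14, -0.002, 2.73]
wrist_force: [0.5, -0.4, 0.2]
grip_width: 1.003
finger_force: 0.0
clock: 5.75
tool_pos: [0.5047, 0.0766, 0.159]
eef_rot: [3.141, 0.001, 2.731]
wrist_force: [-0.9, -0.0, 6.0]
grip_width: 0.347
finger_force: 38.3
t 5.75 pos [0.5047 0.0766 0.159 ] rpy [3.141e+00 1.000e-03 2.731e+00] F [-0.9 -0.   6. ] fing 38.3 w 0.347
go [ 0.0017 -0.0008  0.001 ] rot [ 0.001  0.001 -0.019]
```

View pics/w2c.png

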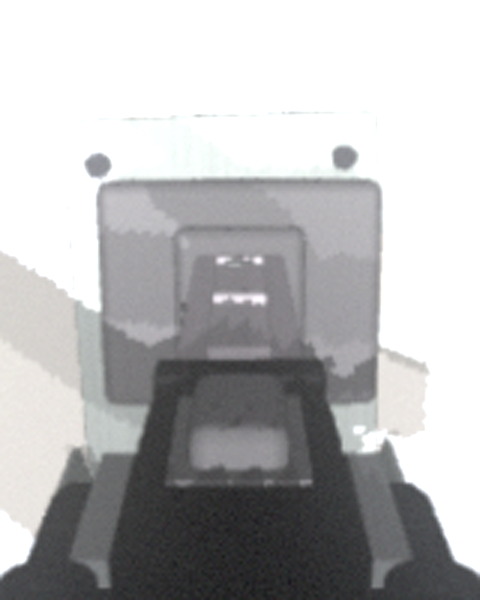

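The brush is gripped by its plain sides. Head corners are at crop (100,182), (381,182), (376,402) and (105,402), and the dock bolts at (97,165) and (345,157).

Run:
```python
from h import *
f=env.grab_frame('wrist')
P=lambda u,v,z:fray(f,[200+(u+.5)/3-.5,100+(v+.5)/3-.5],z)
b=P(97,165,.004),P(345,157,.004);m=(b[0]+b[1])/2;yaw=np.arctan2(*(b[1]-b[0])[[1,0]])-np.pi/2
H=np.array([P(u,v,.037) for u,v in((100,182),(381,182),(376,402),(105,402))]);c=H.mean(0)
d=H[2]+H[3]-H[0]-H[1];hy=np.arctan2(d[1],d[0])
print('bolts',m,yaw,np.linalg.norm(b[1]-b[0]),'head',c,hy)
for y in(-.37,-.38,-.39):
  print(y,'lat',(c-m)[:2]@[-np.sin(y),np.cos(y)],'along',(c-m)[:2]@[np.cos(y),np.sin(y)])
```

```text
bolts [0.46788552 0.08692362 0.004     ] -0.38022192462907545 0.07635663225641581 head [0.50167307 0.07876675 0.037     ] -0.4101456851705038
-0.37 lat 0.004613229273971484 along 0.03445071559170695
-0.38 lat 0.004957500028589806 along 0.03440286154640977
-0.39 lat 0.005301275037336502 along 0.03435156724362691
```

```bash
python3 jog.py '[{"xyz": [0, 0, -0.001], "r": [0, 0, -0.03]}, {"xyz": [0, -0.0025, 0]}, {"xyz": [0, -0.0025, 0]}, {"xyz": [-0.008, 0, 0]}, {"xyz": [-0.01, 0, 0]}, {"xyz": [-0.01, 0, 0]}, {"xyz": [-0.01, 0, 0]}, {"xyz": [-0.01, 0, 0]}, {"xyz": [-0.007, 0, 0]}, {}]'
python3 jog.py '[{"xyz": [-0.006, 0, 0]}, {"xyz": [-0.006, 0, 0]}, {"xyz": [-0.006, 0, 0]}, {"xyz": [-0.006, 0, 0]}, {"xyz": [-0.006, 0, 0]}, {}]'
python3 - <<'E'
from h import *
togo([.6109,.0307,.158],2.761)
f=env.grab_frame('wrist')
cv2.imwrite('pics/w3c.png',cv2.convertScaleAbs(cv2.resize(f['img'][60:300,180:380,::-1],None,fx=2.5,fy=2.5,interpolation=cv2.INTER_CUBIC),alpha=1.4))
E
```

```text
clock: 7.1
tool_pos: [0.5546, 0.0505, 0.1591]
eef_rot: [3.141, 0.002, 2.76]
wrist_force: [-0.0, -1.0, 0.9]
grip_width: 0.347
finger_force: 37.8
clock: 7.85
tool_pos: [0.5822, 0.0396, 0.1591]
eef_rot: [3.141, 0.001, 2.76]
wrist_force: [0.4, -1.0, -1.2]
grip_width: 0.348
finger_force: 37.6
t 7.85 pos [0.5822 0.0396 0.1591] rpy [3.141e+00 1.000e-03 2.760e+00] F [ 0.4 -1.  -1.2] fing 37.6 w 0.348
go [-0.03    0.0025  0.0012] rot [ 0.     0.001 -0.001]
```

```bash
python3 jog.py '[{"xyz": [-0.006, 0, 0]}, {"xyz": [-0.006, 0, 0]}, {"xyz": [-0.006, 0, 0]}, {"xyz": [-0.006, 0, 0]}, {"xyz": [-0.004, 0, 0]}, {}]'
python3 jog.py '[{"xyz": [-0.002, 0, 0]}, {"xyz": [-0.002, 0, 0]}, {"xyz": [-0.001, 0, 0]}, {}]'
python3 -c "
from h import *
togo([.6109,.0307,.158],2.761)"
```

```text
clock: 8.65
tool_pos: [0.6079, 0.0293, 0.1592]
eef_rot: [3.141, 0.001, 2.76]
wrist_force: [0.9, 0.6, -2.0]
grip_width: 0.35
finger_force: 37.6
clock: 9.15
tool_pos: [0.6119, 0.0279, 0.1592]
eef_rot: [3.142, -0.0, 2.761]
wrist_force: [-0.2, -0.0, -1.3]
grip_width: 0.348
finger_force: 37.7
t 9.15 pos [0.6119 0.0279 0.1592] rpy [ 3.142 -0.     2.761] F [-0.2 -0.  -1.3] fing 37.7 w 0.348
go [0.0019 0.0022 0.0012] rot [ 0. -0. -0.]
```

```bash
for i in 1; do python3 jog.py '[{"xyz": [-0.002, 0, 0]}, {"xyz": [-0.002, 0, 0]}, {}]'; done
python3 jog.py '[{"xyz": [-0.002, 0, 0]}, {"xyz": [-0.001, 0, 0]}, {}]'
```

```text
clock: 9.52
tool_pos: [0.6145, 0.0271, 0.1595]
eef_rot: [-3.141, -0.002, 2.762]
wrist_force: [-3.9, 0.4, 3.5]
grip_width: 0.352
finger_force: 38.1
clock: 9.9
tool_pos: [0.6182, 0.0257, 0.16]
eef_rot: [3.141, 0.0, 2.761]
wrist_force: [-4.0, 1.3, 5.0]
grip_width: 0.347
finger_force: 38.3
```

Run:
```python
from h import *
w=env.grab_frame('wrist')['img'];s=env.grab_frame('side')['img'];t=env.grab_frame('top')['img']
r=lambda c,k:cv2.convertScaleAbs(cv2.resize(c[:,:,::-1],None,fx=k,fy=k,interpolation=cv2.INTER_CUBIC),alpha=1.4)
a=r(w[60:260,180:380],2);b=r(s[180:300,235:345],3.3)
c=np.zeros((400,770,3),np.uint8);c[:400,:400]=a;b=b[:400];c[:b.shape[0],402:402+b.shape[1]]=b
cv2.imwrite('pics/c3.png',c);togo([.6109,.0307,.158],2.761)
```

```text
t 10.05 pos [0.6182 0.0257 0.1599] rpy [ 3.141 -0.     2.761] F [-4.6  1.3  4.8] fing 38.3 w 0.346
go [0.0086 0.0019 0.0019] rot [ 0. -0.  0.]
```

View pics/c3.png

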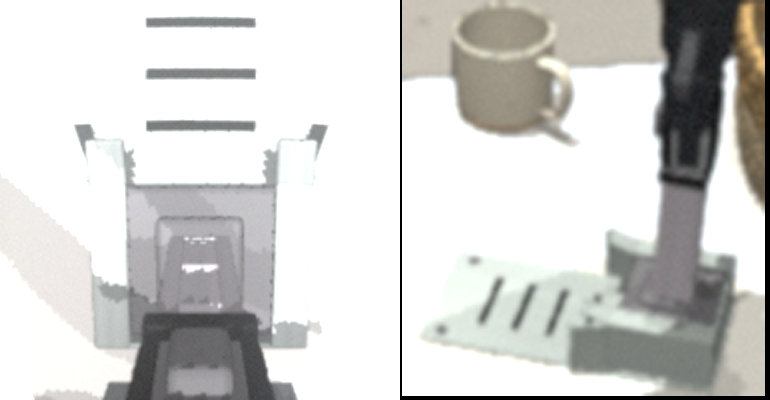

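The head sits under both lips. The plate's near edge is at row 187, the lip front ends at row 140 and the dock's back end at row 346. I'll measure the remaining gap.

Run:
```python
from h import *
f=env.grab_frame('wrist')
P=lambda u,v,z:fray(f,[180+(u+.5)/2-.5,60+(v+.5)/2-.5],z)
h=P(200,186,.037);u=np.array([np.cos(-.38),np.sin(-.38)])
for n,p in(('lipfront (22?)',(P(105,141,.044)+P(297,141,.044))/2),('lipfront+6',(P(105,141,.05)+P(297,141,.05))/2),('back(95)',(P(112,347,.044)+P(292,347,.044))/2),('slots',P(200,126,.003))): print(n,(p-h)[:2]@u)
print(h,h[:2]+.033*u)
```

```text
lipfront (22?) -0.01926425605967831
lipfront+6 -0.019496426012298916
back(95) 0.06754936889162275
slots -0.024077382713261045
[0.57959923 0.04186781 0.037     ] [0.61024516 0.02962744]
```

```bash
python3 jog.py '[{"xyz": [0.003, 0, 0]}, {}]' 
python3 jog.py '[{}, {}, {}, {}, {}]' 1.0
python3 - <<'E'
from h import *
togo([.613,.0278,.158],2.761)
f=env.grab_frame('top');t=f['img']
m=((t.max(2)<75)).astype(np.uint8)
togo([.613,.0278,.158],1.19)
E
```

```text
clock: 10.35
tool_pos: [0.617, 0.026, 0.1598]
eef_rot: [3.141, 0.004, 2.761]
wrist_force: [-1.3, -0.1, 2.9]
grip_width: 0.343
finger_force: 38.0
clock: 10.98
tool_pos: [0.6156, 0.0264, 0.1592]
eef_rot: [-3.142, 0.0, 2.761]
wrist_force: [-0.6, 0.2, -0.1]
grip_width: 1.003
finger_force: 0.0
t 10.97 pos [0.6156 0.0264 0.1592] rpy [-3.142  0.     2.761] F [-0.6  0.2 -0.1] fing 0.0 w 1.003
go [0.0029 0.0003 0.0012] rot [-0.  0. -0.]
t 11.03 pos [0.6156 0.0264 0.1593] rpy [3.142 0.    2.761] F [-0.   0.9  0.6] fing 0.0 w 1.006
go [0.0029 0.0003 0.0013] rot [0.    0.    1.571]
```

```bash
python3 jog.py '[{"xyz": [0.003, 0, 0]}, {"r": [0, 0, 0.1745]}, {"r": [0, 0, 0.1745]}, {"r": [0, 0, 0.1745]}, {"r": [0, 0, 0.1745]}, {"r": [0, 0, 0.1745]}, {"r": [0, 0, 0.1745]}, {"r": [0, 0, 0.1745]}, {"r": [0, 0, 0.1745]}, {"r": [0, 0, 0.1745]}, {}]'
python3 - <<'E'
from h import *
togo([.613,.0278,.159],1.19)
f=env.grab_frame('wrist')['img'];cv2.imwrite('pics/w4.png',cv2.convertScaleAbs(f[:,:,::-1],alpha=1.4))
E
```

```text
clock: 12.4
tool_pos: [0.6126, 0.0278, 0.1594]
eef_rot: [3.141, 0.0, 1.193]
wrist_force: [0.4, 1.2, -0.4]
grip_width: 1.003
finger_force: 0.0
t 12.4 pos [0.6126 0.0278 0.1594] rpy [3.141 0.    1.193] F [ 0.4  1.2 -0.4] fing 0.0 w 1.003
go [0.0002 0.0004 0.0004] rot [0.    0.    0.003]
```

View pics/w4.png

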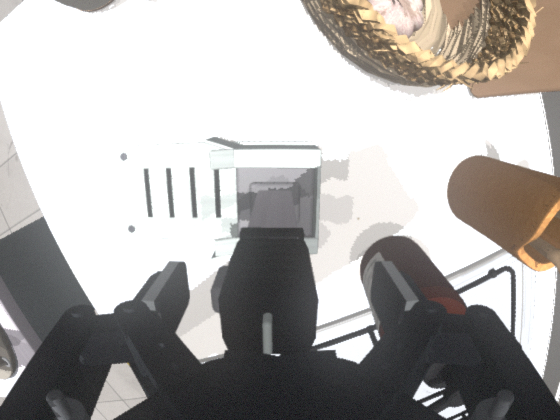

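The wrist view shows the fingers at cols 187 and 372 (mid 280). Grip plus button spans cols 213–317 (mid 265), so the TCP needs to move about 5 mm toward −x of the dock. I'll check the head's seating again: plate near edge at col 236, last slot at col 218, dock back at col 320.

Run:
```python
from h import *
f=env.grab_frame('wrist');u=np.array([np.cos(-.38),np.sin(-.38)])
P=lambda a,b,z:fray(f,[a,b],z)[:2]@u
h=P(236,195,.037);print('slot',P(218,195,.003)-h,'lipf',P(211,155,.05)-h,'back',P(320,155,.044)-h, P(319,195,.044)-h)
im=f['img'];print(im[200,205:245].mean(1).astype(int),im[205,300:326].mean(1).astype(int))
```

```text
slot -0.022299442837833583 lipf -0.01741870619886643 back 0.06910452723895766 0.06925845636324612
[174 173 172 173 173 173 172 173 172 166 103  77  74  71  88 140 169 173
 173 173 173 171 172 173 172 172 173 174 173 172 170 140  96  83  80  82
  83  81  83  83] [ 91  92  91  95  94  93  94  94  97  93  90  87  84  78  77  82 103 127
 128 124 152 157 157 157 157 157]
```

```bash
python3 jog.py '[{"xyz": [0, -0.004, 0]}, {}]'
python3 jog.py '[{}, {}, {}, {}, {}, {}, {}]' 0.2 45
```

```text
clock: 12.75
tool_pos: [0.6087, 0.0294, 0.1593]
eef_rot: [-3.141, -0.0, 1.192]
wrist_force: [-0.3, -0.6, 1.0]
grip_width: 1.003
finger_force: 0.0
clock: 13.62
tool_pos: [0.6091, 0.0291, 0.1595]
eef_rot: [3.141, -0.0, 1.19]
wrist_force: [-0.9, 0.4, 1.7]
grip_width: 0.416
finger_force: 47.3
```

```bash
python3 jog.py '[{"xyz": [0, 0, -0.004]}, {"xyz": [0, 0, -0.008]}, {"xyz": [0, 0, -0.01]}, {"xyz": [0, 0, -0.01]}, {"xyz": [0, 0, -0.01]}, {}]'
python3 jog.py '[{"xyz": [0, 0, -0.008]}, {"xyz": [0, 0, -0.01]}, {"xyz": [0, 0, -0.01]}, {"xyz": [0, 0, -0.006]}, {}]'
```

```text
clock: 14.38
tool_pos: [0.6098, 0.0293, 0.2028]
eef_rot: [3.139, -0.001, 1.19]
wrist_force: [-0.4, -0.4, -4.7]
grip_width: 0.413
finger_force: 46.7
clock: 15.0
tool_pos: [0.6096, 0.0292, 0.2362]
eef_rot: [3.14, -0.001, 1.19]
wrist_force: [0.2, -0.1, -3.7]
grip_width: 0.415
finger_force: 46.8
```

```bash
python3 jog.py '[{"xyz": [0, 0, -0.003]}, {"xyz": [0, 0, -0.002]}, {}]'
python3 jog.py '[{"xyz": [0, 0, -0.002]}, {"xyz": [0, 0, -0.002]}, {}, {}]'
```

```text
clock: 15.38
tool_pos: [0.6091, 0.029, 0.2404]
eef_rot: [3.141, -0.0, 1.19]
wrist_force: [-0.8, -0.7, -2.2]
grip_width: 0.414
finger_force: 46.7
clock: 15.88
tool_pos: [0.6088, 0.0289, 0.2431]
eef_rot: [-3.14, 0.001, 1.191]
wrist_force: [0.5, 0.9, -11.9]
grip_width: 0.414
finger_force: 47.2
```

```bash
python3 jog.py '[{}, {}, {}, {}, {}]' 1.0
python3 jog.py '[{"xyz": [0, 0, 0.001], "r": [0, 0, -0.1745]}, {"r": [0, 0, -0.1745]}, {"r": [0, 0, -0.1745]}, {"r": [0, 0, -0.1745]}, {"r": [0, 0, -0.1745]}, {"r": [0, 0, -0.1745]}, {"r": [0, 0, -0.1745]}, {"r": [0, 0, -0.1745]}, {"r": [0, 0, -0.1745]}, {}]'
python3 - <<'E'
from h import *
togo([.609,.0294,.24],2.761)
w=env.grab_frame('wrist')['img'];s=env.grab_frame('side')['img']
r=lambda c,k:cv2.convertScaleAbs(cv2.resize(c[:,:,::-1],None,fx=k,fy=k,interpolation=cv2.INTER_CUBIC),alpha=1.4)
a=r(w[60:360,120:440],1.4);b=r(s[150:290,260:360],3)
c=np.zeros((430,770,3),np.uint8);c[:420,:448]=a;c[:420,450:750]=b
cv2.imwrite('pics/c5.png',c)
E
```

```text
clock: 16.5
tool_pos: [0.6092, 0.029, 0.2447]
eef_rot: [3.141, -0.0, 1.19]
wrist_force: [0.1, -0.1, -0.1]
grip_width: 1.0
finger_force: 0.0
clock: 17.75
tool_pos: [0.6091, 0.0289, 0.2432]
eef_rot: [3.141, -0.0, 2.759]
wrist_force: [-0.4, 0.6, -0.2]
grip_width: 0.998
finger_force: 0.0
t 17.75 pos [0.6091 0.0289 0.2432] rpy [ 3.141 -0.     2.759] F [-0.4  0.6 -0.2] fing 0.0 w 0.998
go [0.0003 0.0005 0.0032] rot [ 0.    -0.    -0.002]
```

View pics/c5.png

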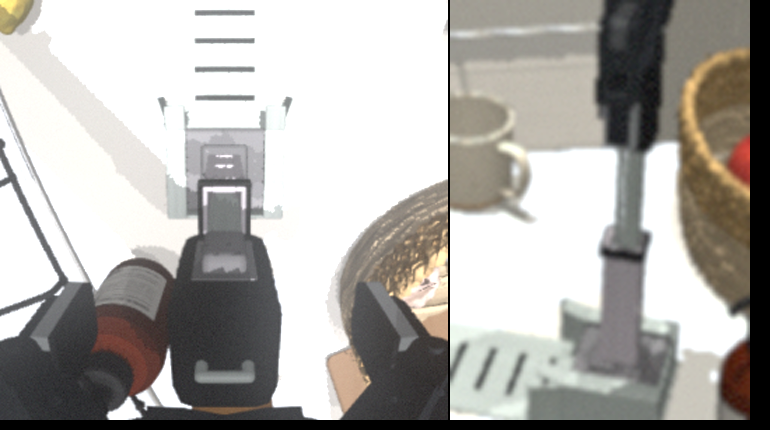

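The telescope is fully drawn out and the grip is centred between the open fingers (col 225 against 90 and 360). Next I'll take it by its plain sides.

```bash
python3 jog.py '[{"xyz": [0, 0, 0.002]}, {}]'
python3 jog.py '[{}, {}, {}, {}, {}, {}, {"xyz": [0, 0, -0.001]}]' 0.2 45
python3 jog.py '[{"xyz": [0.004, 0, 0]}, {"xyz": [0.006, 0, 0]}, {"xyz": [0.006, 0, 0]}, {"xyz": [0.008, 0, 0]}, {"xyz": [0.008, 0, 0]}, {"xyz": [0.008, 0, 0]}]'
```

```text
clock: 18.1
tool_pos: [0.6089, 0.0289, 0.2411]
eef_rot: [-3.141, -0.0, 2.76]
wrist_force: [-0.6, -0.2, -0.3]
grip_width: 0.996
finger_force: 0.0
clock: 18.98
tool_pos: [0.6086, 0.0288, 0.2415]
eef_rot: [-3.141, -0.001, 2.761]
wrist_force: [-0.1, 0.0, -4.3]
grip_width: 0.348
finger_force: 48.9
clock: 19.73
tool_pos: [0.5713, 0.0442, 0.2424]
eef_rot: [-3.141, 0.0, 2.761]
wrist_force: [-0.1, -0.1, -2.8]
grip_width: 0.347
finger_force: 48.8
```

```bash
python3 jog.py '[{"xyz": [0.01, 0, 0]}, {"xyz": [0.01, 0, 0]}, {"xyz": [0.01, 0, 0]}, {"xyz": [0.01, 0, 0]}, {"xyz": [0.01, 0, 0]}, {"xyz": [0.01, 0, 0]}, {"xyz": [0.01, 0, 0]}, {"xyz": [0.008, 0, 0]}, {}]'
python3 jog.py '[{"xyz": [0, 0, -0.005]}, {"xyz": [0, 0, -0.01]}, {"xyz": [0, 0, -0.015]}, {"xyz": [0, 0, -0.015]}, {"xyz": [0, 0, -0.015]}, {"xyz": [0, 0, -0.015]}, {"xyz": [0, 0, -0.015]}, {"xyz": [0, 0, -0.015]}, {"xyz": [0, 0, -0.01]}, {"xyz": [0, 0, -0.005]}, {}, {}]'
python3 - <<'E'
from h import *
s=env.grab_frame('side')['img'];t=env.grab_frame('top')['img']
c=np.hstack([s[60:330,160:360],t[90:360,150:400]])[:,:,::-1]
cv2.imwrite('pics/c6.png',cv2.convertScaleAbs(cv2.resize(c,None,fx=1.75,fy=1.75),alpha=1.3))
E
```

```text
clock: 20.85
tool_pos: [0.4989, 0.0732, 0.2424]
eef_rot: [-3.141, 0.0, 2.762]
wrist_force: [0.7, 0.2, -3.2]
grip_width: 0.346
finger_force: 48.8
clock: 22.35
tool_pos: [0.4992, 0.0727, 0.3617]
eef_rot: [-3.141, -0.001, 2.761]
wrist_force: [-0.5, 0.1, -3.5]
grip_width: 0.347
finger_force: 48.9
```

View pics/c6.png

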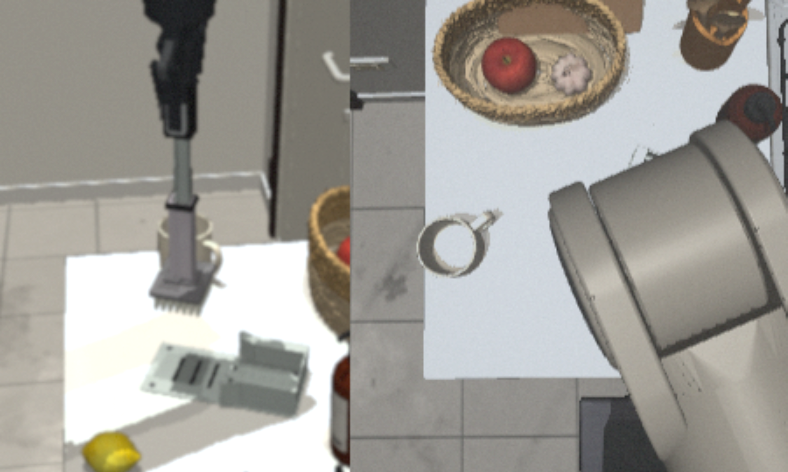

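The brush hangs upright at crop (185,240), extended and clear of the dock (225,375), and the bystanders haven't moved. I'm handing the job in.

```bash
python3 jog.py '[{}, {}]'; python3 -c "
from station import env
print(env.job_done())"
```

```text
clock: 22.7
tool_pos: [0.4994, 0.0728, 0.3621]
eef_rot: [-3.141, -0.0, 2.761]
wrist_force: [1.3, -0.2, -3.5]
grip_width: 0.343
finger_force: 48.9
the job is handed in; nothing more can be done
None
```

I handed the job in at 22.7 s with the brush held upright by its plain sides, about 0.12 m above the dock and extended to the second stop. The cameras showed the mug, lemon and soap bottle undisturbed. I didn't check the catch directly: that the button sprang out is inferred from the end-stop force and from the grip staying up through the lift.

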